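# Dial the dispenser cap and tip the baking weights into the tin

### The job

Turn the white cap of the tipping dispenser until its largest hole lies over the opening in the red plate beneath (at the yellow mark), then swing the drum over by its black side handle so that all four white ceramic baking weights run out into the dark baking tin. Bring the drum back fully upright and let go; do not push the tin or the other things on the bench about.

Things in the scene. Friction and masses are not known exactly. Their poses are not given: they have to be found in the camera images.
- stand: Steel stand of the dispenser, fixed. Origin on the bench straight below the drum's middle; x points to the pouring side (away from the robot, where the tin is), y to the handle's side, z up. Base plate 150 x 220 x 10 mm; two side plates 60 mm long (x), 8 mm thick, 200 mm high, at y = -90 and +90 mm. Yawed by up to 0.2 rad.
- drum_axle (a point): Middle of the drum on its level tipping axle, 180 mm above the bench; axes as stand. The axle runs along the stand's y.
- drum (a joint): Tipping angle (rad) of the clear round drum (152 mm diameter, 160 mm high): 0 = upright on its stop, grows as the top swings to the stand's +x, stop at 2.1. The axle is stiff (0.45 N m, some 5 N at the handle): the drum stays where it is left. The weights run out from about 1.8; at 2.0 they roll out by themselves in a second or two.
- handle_grip (a point): Middle of the drum's black handle: a round bar 18 mm thick, 82 mm long, along the stand's y, 158 mm to +y of the drum's middle, clear all round. It circles the axle at 90 mm radius: upright 78 mm to -x and 45 mm above the axle, over the top, at 2.1 rad 78 mm to +x. Fingers pointing down, closing along the stand's x, can keep so all the way; the bar turns in them. Its axes turn with the drum.
- cap (a joint): Angle of the white cap on the drum in rad: 0 = largest hole exactly over the opening, positive = anticlockwise seen from above; stops at -2.1 and +2.1. It starts between -1.6 and -0.6. Turning it takes about 0.1 N m and it stays where it is left.
- cap_knob (a point): Grip point on the blue bar knob amid the white cap: bar 16 mm wide, 52 mm long, its top 12 mm above this point, the cap's face 24 mm below; a hub of 28 mm diameter fills the lowest 12 mm under the bar. x = across the bar, towards the largest hole; y = along the bar; z = cap axis. Upright drum: 298 mm above the bench.
- cap_big_hole (a point): Centre of the cap's largest hole, 50 mm from the cap's axis, at its upper face; the hole is a ring sector from 26 to 75 mm radius, 1.2 rad wide. The white cap (160 mm diameter, 4 mm thick) also has two like holes of about 14 and 22 mm, too small for the weights.
- drum_opening (a point): Centre of the one opening (a ring sector, 24 to 75 mm radius, 1.3 rad wide, in the red plate right under the cap), at the cap's upper face, 50 mm from the drum's axis on the pouring side; a yellow tab on the rim marks it. The largest hole belongs here.
- tin: Loose dark steel baking tin 240 (x) x 180 (y) x 50 mm, wall 3 mm, open on top, 0.7 kg, already in place below the pouring side. Origin: centre of its underside.
- weight0_center (a point): Centre of a white ceramic baking weight, a ball 28 mm in diameter, 30 g; starts inside the drum.
- weight1_center (a point): Centre of a white ceramic baking weight, a ball 28 mm in diameter, 30 g; starts inside the drum.
- weight2_center (a point): Centre of a white ceramic baking weight, a ball 28 mm in diameter, 30 g; starts inside the drum.
- weight3_center (a point): Centre of a white ceramic baking weight, a ball 28 mm in diameter, 30 g; starts inside the drum.
- cutter: Bystander: steel ring cutter 76 mm in diameter, 45 mm high, beside the stand. Origin: centre of its underside.
- spatula: Bystander: wooden-handled spatula 280 mm long, lying beside the tin. Origin: underside, mid-length.
- brush: Bystander: pastry brush 200 mm long, lying beside the tin. Origin: underside, mid-length.
- rolling_pin: Bystander: wooden rolling pin 350 mm long, 56 mm thick, far left. Origin: underside, mid-length.
- jar: Bystander: jar with green lid, 80 mm in diameter, 120 mm high, on the left. Origin: centre of its underside.
- bowl: Bystander: steel bowl 170 mm in diameter, 80 mm high, on the right. Origin: centre of its underside.
- mug: Bystander: blue mug 84 mm in diameter, 95 mm high, on the right. Origin: centre of its underside.

How it is judged (in metres and radians):
On the way, in this order (a step that is already met when the one before it is completed fails the run):
1. the cap's largest hole is over the opening (centres within 8 mm), the drum still upright (below 0.15 rad) (distance between cap_big_hole and drum_opening below 0.008 m and value of joint drum below 0.15 rad), for 0.2 s.
2. all four weights lie in the tin (x of weight0_center in the frame of tin between -0.118 and 0.118 m and y of weight0_center in the frame of tin between -0.088 and 0.088 m and z of weight0_center in the frame of tin between 0 and 0.05 m and x of weight1_center in the frame of tin between -0.118 and 0.118 m and y of weight1_center in the frame of tin between -0.088 and 0.088 m and z of weight1_center in the frame of tin between 0 and 0.05 m and x of weight2_center in the frame of tin between -0.118 and 0.118 m and y of weight2_center in the frame of tin between -0.088 and 0.088 m and z of weight2_center in the frame of tin between 0 and 0.05 m and x of weight3_center in the frame of tin between -0.118 and 0.118 m and y of weight3_center in the frame of tin between -0.088 and 0.088 m and z of weight3_center in the frame of tin between 0 and 0.05 m), for 0.2 s.
At the end, for the whole second after the job is handed in: All four weights lie in the tin (centres within its walls and below its rim), the drum is back upright (joint below 0.12 rad) and the tin is within 40 mm of where it stood (all of step 2 and value of joint drum below 0.12 rad and distance of tin from where it was at the start of the episode below 0.04 m); the robot touches nothing.
It fails at once if a bystander is moved by more than 40 mm (distance of any of cutter, spatula, brush, rolling_pin, jar, bowl, mug from where it was at the start of the episode above 0.04 m).
It fails at once if the tin is pushed by more than 40 mm (distance of tin from where it was at the start of the episode above 0.04 m).
It also fails if it takes over 53 s, if anything falls off the work surface, if the arm or the gripper's body presses on something with over 40 N, if the wrist force passes 120 N, or if a joint passes its speed limit or range.

### The arm

A 6-joint arm with a two-finger parallel gripper is mounted at the origin on the work surface. World frame = base frame: x ahead of the robot, y to its left, z up, the work surface at z = 0. Lengths are in mm, angles in rad, forces in N, time in s.
With the tool pointing down it reaches from about 400 to 925 mm from the base axis. Payload 3.4 kg.
Tool frame: the origin (TCP) lies at the very end of the fingers, on their centre line; the grasp point (between the pads) lies 19 mm behind it; x points along the fingers, y is the direction in which the jaws open and shut, and the axes are right-handed (so a half turn about x gives the same grasp; the last joint's range is limited). The gripper opens to 85 mm and grips with 20 to 120 N. Pads are 22 mm wide; open, the fingers measure 114 mm over their backs; the gripper's body (76 mm by 85 mm) begins 54 mm behind the grasp point. The pads swing forward as they close: fully open they stand 13 mm farther back than shut.
Start: joints at [1.24, 0.307, 1.506, -0, 1.328, -0.073], TCP at [146.066, 556.144, 231.305] pointing down, gripper open.
Joint ranges: [-3.12, 3.12], [-1.05, 2.28], [0.14, 2.33], [-1.42, 4.57], [0.1, 2.73], [-2.68, 2.68]. Speed limits (rad/s): [2.57, 2.57, 3.14, 3.14, 3.14, 3.14].

### API

Orientations are given as a unit quaternion [x, y, z, w].
In Python, from plant import ctrl gives the robot as it stands. The module is installed in compiled form; this text tells all that it offers.
- The arm moves only by the shell command python3 -m pendant 'ROWS' [FORCE]. ROWS is a JSON object of lists of equal length, an entry for each row: "claw": the opening, from 0 (shut) to 1 (fully open); "translation": the shift along the tool's x, y, z in cm, a list of three; "delta_rot": the turn, a rotation vector about the tool's x, y, z in rad, a list of three. In form: {"claw": [claw, ...], "translation": [[tx, ty, tz], ...], "delta_rot": [[wx, wy, wz], ...]}. A call has 1 to 20 rows; each row shifts and turns the commanded pose from where the row before left it, along the tool's axes as they then stand; what a row does not reach is not made up. A row lasts 1/10 s, in which the tool goes at most 50 mm and 8.59 degrees, less where a joint would pass 70% of its speed; a pose out of reach is approached as far as the arm can. A call is refused whole if a number of a shift passes 5 or a number of a turn 0.15, either way. A call with a gripper value outside its range is refused whole. The fingers move at their own pace and stop on an object; FORCE is the grip in N (left out, the last holds). Time passes only in rows, so rows that do not move let the fingers close. It gives the time, the measured TCP pose, the force and the opening at its end, in the units of the state.
- ctrl.get_state(): the state, without advancing time (a new reading comes with each control period).
- ctrl.get_image(name): name is "scene" or "side" or "wrist"; returns the picture (400x640x3 uint8, red, green, blue); there is no depth.
- ctrl.camera_model(name): a dict with "fx", "fy", "cx", "cy" (pixels), "position" and "rotation" of the camera in the world. Camera axes: x right, y down, z forward; pixel columns grow to the right and rows downward; lengths in mm; the calibration is good to about 2 mm. A picture is of the moment at which its call begins: read the wrist's pose just before it. camera_model takes no time and is no camera call; for the wrist camera it gives the pose at the moment of the call.
- ctrl.close_job(): hands the job in, once; it reports no verdict.
The state is a dict: "time_s": time; "joints": joint angles; "qvel": joint speeds; "tau": joint torques, N m; "ee_pos": TCP position; "eef_rot": TCP orientation; "force": force on the tool from outside, world axes, zero at the start; "wrist_torque": the same for the moment, N m; "gripper_width": finger opening in mm.
Only numpy, scipy, OpenCV 4.12 (cv2) and the standard library are available. Lean on these libraries where they do the work, as an engineer would, in place of code of your own. Each camera call takes 0.05 s, during which the arm holds its last target. There are 200 camera calls.

## Working session

There is one attempt and no reset: what is moved stays moved. The work goes in short steps, Python scripts to look and compute and a shell command to move; the robot and the scene stay as the last step left them, time stands still between calls to the robot, and variables do not carry over. Pictures are saved under pics/ and viewed, about 8 in all and at most 12, crops included, and the job is handed in when it is done.

```bash
mkdir -p pics && python3 - <<'E'
from plant import ctrl
import cv2
for n in("scene","side"):
    m=ctrl.camera_model(n);print(n,m)
    cv2.imwrite(f"pics/{n}0.png",ctrl.get_image(n)[:,:,::-1])
s=ctrl.get_state();print(s)
E
```

```text
scene {'fx': 456.26483560413357, 'fy': 456.26483560413357, 'cx': 320.4121798041901, 'cy': 202.33681602002417, 'position': array([1047.08178202,  692.23015838, 1606.64091881]), 'rotation': array([ 0.28728921,  0.91815687, -0.25898499, -0.08590487])}
side {'fx': 485.66630473241185, 'fy': 485.66630473241185, 'cx': 316.9337492971515, 'cy': 200.45445768688973, 'position': array([ -282.53783944, -1044.69029498,  1306.68859606]), 'rotation': array([ 0.85890623, -0.28735127,  0.14131705, -0.39967341])}
{'time_s': 0.1, 'joints': array([ 1.24046506e+00,  3.07508008e-01,  1.50754452e+00,  2.68287461e-06,
        1.32838489e+00, -7.35249133e-02]), 'qvel': array([-0.0018563 , -0.00098669, -0.00183429,  0.00023251, -0.00131582,
        0.00111069]), 'tau': array([ 4.41550064e-04, -4.58524024e+01, -2.52609444e+01,  1.02203824e-04,
        5.57739870e-03, -6.25933225e-06]), 'ee_pos': array([145.88062179, 555.54490555, 230.4668521 ]), 'eef_rot': array([ 0.08990687,  0.701417  , -0.09118444,  0.70115358]), 'force': array([-0.19234141, -0.42958533, -0.37854793]), 'wrist_torque': array([-0.00398435,  0.03154051, -0.01428784]), 'gripper_width': 85.4979540300865}
```

View pics/scene0.png

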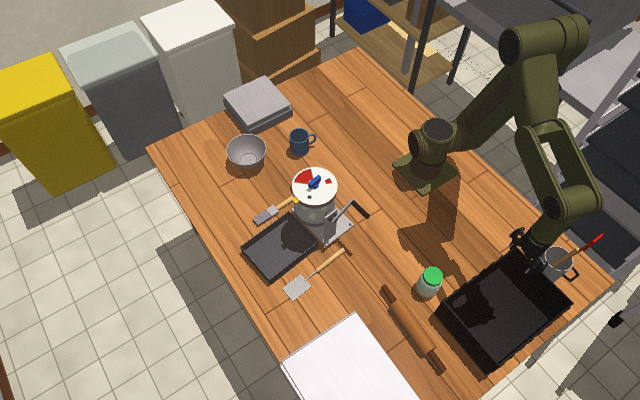

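View pics/side0.png

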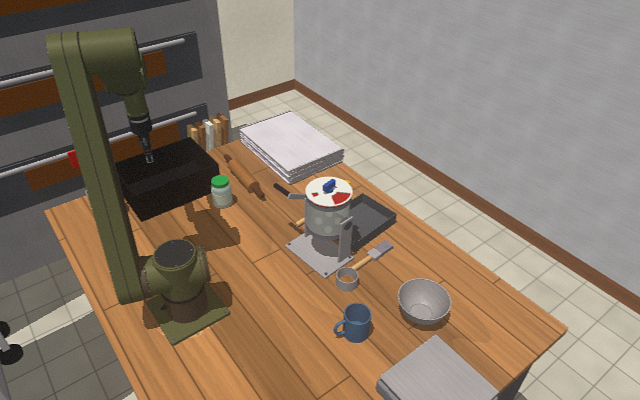

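The scene shows the cap around (315,187), the handle's end at about (357,210), and the tin at (280,247). The gripper stands over a black box. I'll enlarge both views next.

```bash
python3 - <<'E'
import cv2,numpy as np
a=cv2.imread("pics/scene0.png")[155:255,240:380]; b=cv2.imread("pics/side0.png")[165:285,270:400]
a=cv2.resize(a,(784,560),interpolation=cv2.INTER_CUBIC); cv2.imwrite("pics/a.png",a)
b=cv2.resize(b,(650,600),interpolation=cv2.INTER_CUBIC); cv2.imwrite("pics/b.png",b)
E
```

```text
(no output)
```

View pics/a.png

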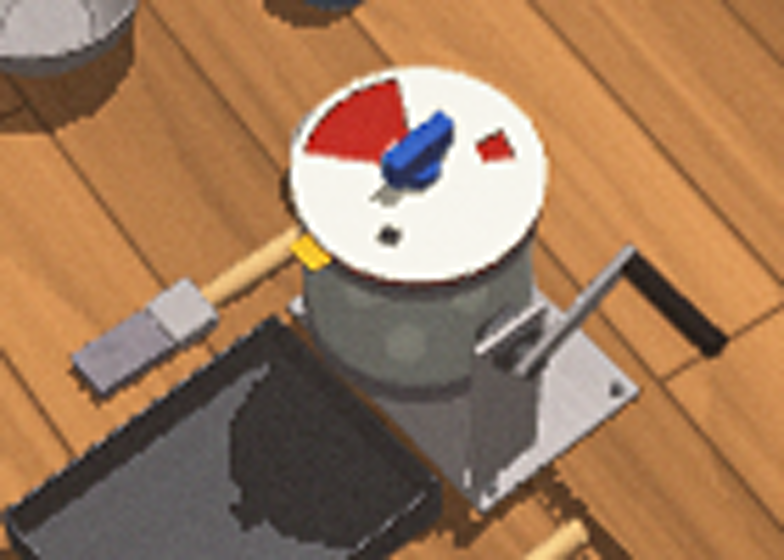

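View pics/b.png

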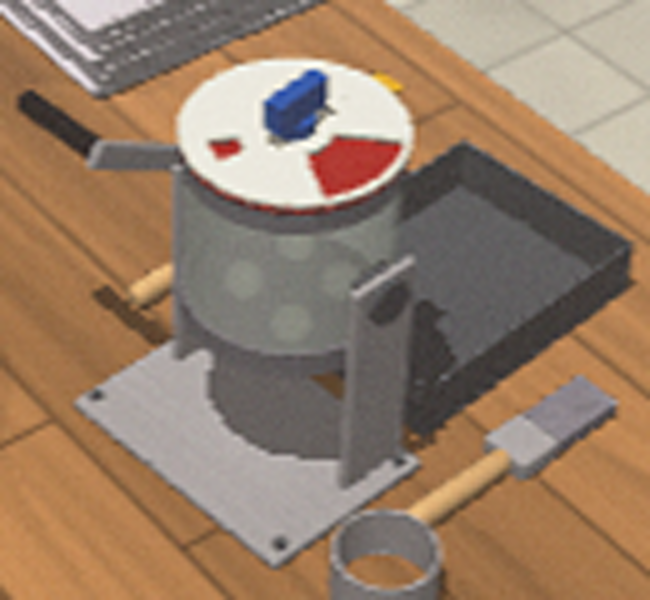

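The cap outline, tab, handle ends, base-plate corners and sector corners can all be read in the crops. I'll fit the stand pose and cap angle to them.

```bash
cat > fit.py <<'E'
from plant import ctrl
import numpy as np
from scipy.optimize import least_squares
from scipy.spatial.transform import Rotation as R
C={n:ctrl.camera_model(n) for n in("scene","side")}
def proj(n,P):
    m=C[n];p=R.from_quat(m["rotation"]).inv().apply(np.atleast_2d(P)-m["position"])
    return np.c_[m["fx"]*p[:,0]/p[:,2]+m["cx"],m["fy"]*p[:,1]/p[:,2]+m["cy"]]
def px(n,x,y):
    return (240+(x+.5)/5.6-.5,155+(y+.5)/5.6-.5) if n=="scene" else (270+(x+.5)/5-.5,165+(y+.5)/5-.5)
if __name__=="__main__":
    obs=[("scene",638,390,(-75,110,10)),("scene",480,510,(75,110,10)),
     ("side",78,402,(-75,110,10)),("side",278,563,(-75,-110,10)),("side",420,463,(75,-110,10)),
     ("scene",632,258,(-78,117,225)),("scene",722,345,(-78,199,225)),("side",28,102,(-78,199,225)),
     ("scene",312,253,"tab"),("side",388,83,"tab"),
     ("scene",397,80,"o"),("scene",305,150,"o"),("side",402,147,"o"),("side",325,196,"o"),("side",340,137,"i"),("side",310,155,"i")]
    sg={10:+.6,11:-.6}
    def res(q):
        x,y,w,th,rt=q;o=[]
        # sign of sector corner: chosen as nearest
        for n,u,v,p in obs:
            t=np.array(px(n,u,v))
            if p=="tab": c=[(rt*10,0,270)]
            elif p in("o","i"):
                r=75 if p=="o" else 26; c=[(r*np.cos(th+s),r*np.sin(th+s),274) for s in(.6,-.6)]
            else: c=[p]
            W=R.from_euler("z",w).apply(np.array(c,float))+[x,y,0]
            d=proj(n,W)-t; o.append(d[np.argmin((d**2).sum(1))])
        ex=[]
        a=np.linspace(0,2*np.pi,181);E=np.c_[80*np.cos(a)+x,80*np.sin(a)+y,0*a+274]
        for n,l,r in(("scene",(290,170),(547,172)),("side",(176,128),(413,137))):
            e=proj(n,E); ex+=[e[:,0].min()-px(n,*l)[0],e[:,0].max()-px(n,*r)[0]]
        return np.r_[np.ravel(o),ex]
    best=min((least_squares(res,[x0,0,w,t,8.5],x_scale=[10,10,.1,.1,1],loss="soft_l1") for x0 in(600,) for w in(-.15,.15) for t in(-1.5,-1,-.6)),key=lambda s:s.cost)
    print(best.x,best.cost);print(res(best.x).round(1))
    J=best.jac;print(np.sqrt(np.diag(np.linalg.inv(J.T@J))))
E
python3 fit.py
```

```text
[ 5.35465261e+02 -5.28149852e+01  7.71245485e-02 -1.38547767e+00
  9.47445948e+00] 55.68908129082899
[-6.2  3.6 -7.3  3.7  6.  -4.7  5.6 -3.8  6.9 -4.   0.3 -0.7 -0.3 -0.8
 -1.6 -0.  -1.4 -2.3 -0.1  0.3 -0.8 -2.9 -0.  -0.7 -0.6 -1.3  0.1  1.6
 -2.7  0.1 -1.8  0.7  1.1  0.6 -1.1 -1.3]
[2.52312839 1.96052681 0.01960665 0.05250429 0.43839008]
```

```bash
sed -i 's/x,y,w,th,rt=q;o=\[\]/x,y,w,th,rt,bx=q;o=[]/; s/else: c=\[p\]/else: c=[(p[0]+(bx*10 if p[2]==10 else 0),p[1],p[2])]/; s/\[x0,0,w,t,8.5\],x_scale=\[10,10,.1,.1,1\]/[x0,0,w,t,8.5,-2],x_scale=[10,10,.1,.1,1,1]/' fit.py
cat >> fit.py <<'E'
    x,y,w,th=best.x[:4]
    from scipy.spatial.transform import Rotation as R
    W=lambda p:R.from_euler("z",w).apply(p)+[x,y,0]
    print("handle",W([-78,158,225]),"tin side",W([75,0,0]))
    q=ctrl.get_state()["eef_rot"];print(R.from_quat(q).as_matrix().round(3))
E
python3 fit.py
```

```text
[ 5.42562414e+02 -4.95237357e+01  9.97094924e-02 -1.48172217e+00
  8.94687461e+00 -3.75258571e+00] 8.5938857407578
[-0.1 -0.9 -0.2 -0.4 -0.7 -0.7 -0.2  0.1  0.9 -0.9 -0.5  0.2 -0.7 -0.1
 -1.1 -0.4 -1.  -1.1 -0.6 -0.6 -0.4 -1.7 -0.9 -0.4  0.3 -1.5 -0.5  0.5
 -1.7 -0.9 -1.3 -0.5 -0.1 -0.5  0.  -0.4]
[1.95095348 1.49066959 0.01236639 0.04207504 0.44728584 0.28669742]
handle [449.22182181  99.92703835 225.        ] tin side [617.1898983  -42.05790902   0.        ]
[[-0.001  0.254  0.967]
 [-0.002  0.967 -0.254]
 [-1.    -0.002 -0.   ]]
```

```bash
python3 -m pendant '{"claw":[1,1,1,1,1,1,1,1,1,1,1,1,1,1,1,1,1,1,1,1],"translation":[[-4,0,0],[-4,0,0],[-4,0,0],[-4,0,0],[0,-3.23,3.58],[0,-3.23,3.58],[0,-3.23,3.58],[0,-3.23,3.58],[0,-3.23,3.58],[0,-3.23,3.58],[0,-3.23,3.58],[0,-3.23,3.58],[0,-3.23,3.58],[0,-3.23,3.58],[0,-3.23,3.58],[0,-3.23,3.58],[0,-3.23,3.58],[0,-3.23,3.58],[0,-3.23,3.58],[0,0,0]],"delta_rot":[[0,0,0],[0,0,0],[0,0,0],[0,0,0],[0,0,0],[0,0,0],[0,0,0],[0,0,0],[0,0,0],[0,0,0],[0,0,0],[0,0,0],[0,0,0],[0,0,0],[0,0,0],[0,0,0],[0,0,0],[0,0,0],[0,0,0],[0,0,0]]}' 30
python3 -m pendant '{"claw":[1,1,1,1,1,1,1,1,1,1,1,1,1,1,1,1,1,1,1],"translation":[[0,0,0],[0,0,0],[0,0,0],[0,0,0],[0,0,0],[0,0,0],[0,0,0],[0,0,0],[0,0,0],[0,0,0],[0,0,0],[0,0,0],[0,0,0],[0,0,0],[0,0,0],[0,0,0],[0,0,0],[0,0,0],[0,0,0]],"delta_rot":[[0.149,0,0],[0.149,0,0],[0.149,0,0],[0.149,0,0],[0.149,0,0],[0.149,0,0],[0.149,0,0],[0.149,0,0],[0.149,0,0],[0.149,0,0],[0.149,0,0],[0.149,0,0],[0.149,0,0],[0.149,0,0],[0.149,0,0],[0.149,0,0],[0.149,0,0],[0.149,0,0],[0,0,0]]}'
python3 - <<'E'
from plant import ctrl
import cv2
from scipy.spatial.transform import Rotation as R
s=ctrl.get_state();print(s["joints"].round(3),R.from_quat(s["eef_rot"]).as_matrix().round(3))
print(ctrl.camera_model("wrist"))
cv2.imwrite("pics/w1.png",ctrl.get_image("wrist")[:,:,::-1])
E
```

```text
time_s: 2.1
ee_pos: [545.1, -54.0, 389.5]
eef_rot: [0.092, 0.701, -0.093, 0.701]
force: [-1.2, 0.3, -0.4]
gripper_width: 85.2
time_s: 4.0
ee_pos: [541.8, -48.3, 390.9]
eef_rot: [-0.703, -0.072, 0.704, -0.071]
force: [0.1, 0.2, -1.0]
gripper_width: 85.4
[-0.167  0.182  1.286  0.     1.675  1.201] [[-0.001  0.201 -0.979]
 [ 0.    -0.979 -0.201]
 [-1.    -0.001  0.001]]
{'fx': 307.0861192781419, 'fy': 307.0861192781419, 'cx': 312.77146186446475, 'cy': 194.61730369648356, 'position': array([623.03512454, -33.06279317, 533.32494624]), 'rotation': array([ 0.76526641, -0.62311828, -0.10243253,  0.124894  ])}
```

View pics/w1.png

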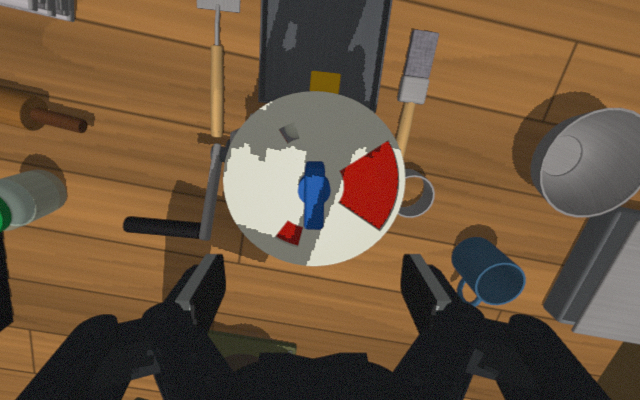

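The wrist view shows the knob at (314,192), the tab at (325,82), the big hole's outer corners at about (391,141) and (386,230), and the handle from (124,225) to (203,230). I'll refine the fit on these.

```bash
cat > fit2.py <<'E'
import fit,numpy as np
from fit import *
C["wrist"]=dict(fx=307.0861,fy=307.0861,cx=312.7715,cy=194.6173,position=np.array([623.035,-33.063,533.325]),rotation=[0.76526641,-0.62311828,-0.10243253,0.124894])
def res(q):
    x,y,w,th=q
    L=lambda r,a,z=274:(r*np.cos(a),r*np.sin(a),z)
    P=[(-78,199,225),L(89,0,270),L(75,th+.6),L(75,th-.6),L(26,th+.6),L(26,th-.6)]
    T=np.array([(125,225),(325,82),(390,141),(386,230),(341,173),(342,203)])
    W=lambda p:R.from_euler("z",w).apply(np.array(p,float))+[x,y,0]
    d=proj("wrist",W(P))-T
    a=np.linspace(0,2*np.pi,361);e=proj("wrist",W(np.c_[80*np.cos(a),80*np.sin(a),0*a+274]))
    return np.r_[d.ravel(),e[:,0].min()-222,e[:,0].max()-405,e[:,1].min()-91,e[:,1].max()-266]
b=least_squares(res,[542,-49,.1,-1.48],x_scale=[10,10,.1,.1],loss="soft_l1");print(b.x,res(b.x).round(1))
print(proj("wrist",[[b.x[0],b.x[1],310]]))
E
python3 fit2.py
```

```text
[ 5.44411688e+02 -5.12099848e+01  1.06270824e-01 -1.47593438e+00] [ 2.2 -0.   1.2 -1.  -0.9 -1.3 -4.3  1.4 -1.  -1.5 -3.   0.2  2.4  1.1
  1.2  0.6]
[[315.4945342  201.42454209]]
```

```bash
python3 -m pendant '{"claw":[0.6,0.6,0.6,0.6,0.6,0.6,0.6,0,0,0,0,0,0],"translation":[[0,0.25,-0.12],[2.5,0,0],[2.5,0,0],[2.5,0,0],[2,0,0],[0.8,0,0],[0,0,0],[0,0,0],[0,0,0],[0,0,0],[0,0,0],[0,0,0],[0,0,0]],"delta_rot":[[0,0,0],[0,0,0],[0,0,0],[0,0,0],[0,0,0],[0,0,0],[0,0,0],[0,0,0],[0,0,0],[0,0,0],[0,0,0],[0,0,0],[0,0,0]]}' 40
```

```text
time_s: 5.35
ee_pos: [544.3, -48.6, 290.0]
eef_rot: [0.704, 0.073, -0.703, 0.07]
force: [-0.7, 7.3, 2.8]
gripper_width: 14.8
```

```bash
python3 -m pendant '{"claw":[0,0,0,0,0,0,0,0,0,0,0,0,0,0],"translation":[[0,0,0],[0,0,0],[0,0,0],[0,0,0],[0,0,0],[0,0,0],[0,0,0],[0,0,0],[0,0,0],[0,0,0],[0,0,0],[0,0,0],[0,0,0],[0,0,0]],"delta_rot":[[-0.123,0,0],[-0.123,0,0],[-0.123,0,0],[-0.123,0,0],[-0.123,0,0],[-0.123,0,0],[-0.123,0,0],[-0.123,0,0],[-0.123,0,0],[-0.123,0,0],[-0.123,0,0],[-0.123,0,0],[0,0,0],[0,0,0]]}'
python3 - <<'E'
from plant import ctrl
import numpy as np
from scipy.spatial.transform import Rotation as R
s=ctrl.get_state();M=R.from_quat(s["eef_rot"]).as_matrix();print(s["joints"].round(3),np.arctan2(M[1,1],M[0,1]),M.round(3),s["force"],s["wrist_torque"])
E
```

```text
time_s: 6.75
ee_pos: [544.3, -48.5, 290.0]
eef_rot: [0.473, 0.527, -0.47, 0.526]
force: [-1.1, 7.0, 3.5]
gripper_width: 14.9
[-0.169  0.226  1.472  0.005  1.443 -0.279] 0.10947610046575601 [[ 0.002  0.994  0.109]
 [ 0.004  0.109 -0.994]
 [-1.     0.002 -0.004]] [-1.08340907  6.96646151  3.51533333] [1.08290981 0.34848131 0.06905767]
```

```bash
python3 -m pendant '{"claw":[0.8,0.8,0.8,0.8,0.8,0.8,0.8,0.8],"translation":[[0,0,0],[0,0,0],[0,0,0],[-3,0,0],[-4,0,0],[-4,0,0],[0,0,0],[0,0,0]],"delta_rot":[[0,0,0],[0,0,0],[0,0,0],[0,0,0],[0,0,0],[0,0,0],[0,0,0],[0,0,0]]}'
python3 - <<'E'
from plant import ctrl
import cv2
m=ctrl.camera_model("wrist");print(m["position"],m["rotation"])
cv2.imwrite("pics/w2.png",ctrl.get_image("wrist")[:,:,::-1])
E
```

```text
time_s: 7.55
ee_pos: [544.7, -51.4, 399.6]
eef_rot: [0.473, 0.525, -0.472, 0.527]
force: [0.4, -0.7, -0.9]
gripper_width: 68.2
[536.65390725  28.52535265 541.97671445] [0.9855123  0.05341581 0.00978416 0.16067523]
```

View pics/w2.png

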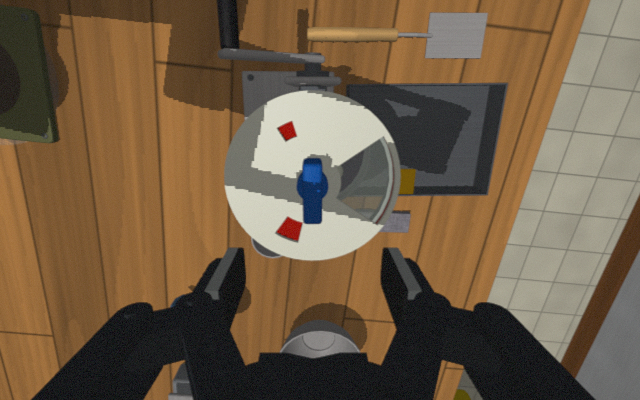

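```bash
python3 - <<'E'
from fit import *
C["w"]=dict(fx=307.0861,fy=307.0861,cx=312.7715,cy=194.6173,position=np.array([536.654,28.525,541.977]),rotation=[0.9855123,0.05341581,0.00978416,0.16067523])
def ray(u,v,z):
    m=C["w"];d=R.from_quat(m["rotation"]).apply([(u-m["cx"])/m["fx"],(v-m["cy"])/m["fy"],1]);return m["position"]+d*(z-m["position"][2])/d[2]
print(ray(228.5,47,225),ray(228,5,225),ray(407,181,270))
for y in(117,158): print(R.from_euler("z",.105).apply([-78,y,225])+[544.3,-49,0])
print(R.from_euler("z",.105).apply([89,0,270])+[544.3,-49,0])
a=.105
for t in np.arange(0,2.11,.1):
    r0=np.array([-78,45]);c,s=np.cos(t),np.sin(t);print(round(t,2),(c*r0[0]+s*r0[1]).round(1),(-s*r0[0]+c*r0[1]).round(1),end=" | ")
E
```

```text
[454.50919794  59.52793084 225.        ] [453.31173809  93.995249   225.        ] [631.95709885 -39.51848852 270.        ]
[454.46714135  59.18067067 225.        ]
[450.17004743  99.95486575 225.        ]
[632.80983808 -39.67216197 270.        ]
0.0 -78.0 45.0 | 0.1 -73.1 52.6 | 0.2 -67.5 59.6 | 0.3 -61.2 66.0 | 0.4 -54.3 71.8 | 0.5 -46.9 76.9 | 0.6 -39.0 81.2 | 0.7 -30.7 84.7 | 0.8 -22.1 87.3 | 0.9 -13.2 89.1 | 1.0 -4.3 89.9 | 1.1 4.7 89.9 | 1.2 13.7 89.0 | 1.3 22.5 87.2 | 1.4 31.1 84.5 | 1.5 39.4 81.0 | 1.6 47.3 76.7 | 1.7 54.7 71.6 | 1.8 61.5 65.7 | 1.9 67.8 59.3 | 2.0 73.4 52.2 | 2.1 78.2 44.6 |
```

The cap's hole is over the opening: no red shows, and the tab at (407,181) is centred on the hole at (380,181). Ray checks also confirm the handle pose to about 1 mm. Next I'll go to the handle.

```bash
python3 -m pendant '{"claw":[0.8,0.8,0.8,0.8,0.8,0.8,0.8,0.8,0.8,0.8,0.8,0,0,0,0,0,0,0],"translation":[[0,-1.93,-4.07],[0,-1.93,-4.07],[0,-1.93,-4.07],[0,-1.93,-4.07],[0,0,0],[4,0,0],[4,0,0],[4,0,0],[4,0,0],[3.4,0,0],[0,0,0],[0,0,0],[0,0,0],[0,0,0],[0,0,0],[0,0,0],[0,0,0],[0,0,0]],"delta_rot":[[0,0,0],[0,0,0],[0,0,0],[0,0,0],[0,0,0],[0,0,0],[0,0,0],[0,0,0],[0,0,0],[0,0,0],[0,0,0],[0,0,0],[0,0,0],[0,0,0],[0,0,0],[0,0,0],[0,0,0],[0,0,0]]}' 30
```

```text
time_s: 9.4
ee_pos: [450.7, 102.5, 206.1]
eef_rot: [0.473, 0.525, -0.471, 0.527]
force: [-0.9, -0.7, 6.9]
gripper_width: 16.6
```

```bash
python3 -m pendant '{"claw":[0,0,0,0,0,0,0,0,0,0],"translation":[[-0.76,0.49,0],[-0.7,0.56,0],[-0.64,0.63,0],[-0.58,0.69,0],[-0.51,0.74,0],[-0.43,0.79,0],[-0.35,0.83,0],[-0.26,0.86,0],[-0.18,0.89,0],[-0.08,0.89,0]],"delta_rot":[[0,0,0],[0,0,0],[0,0,0],[0,0,0],[0,0,0],[0,0,0],[0,0,0],[0,0,0],[0,0,0],[0,0,0]]}'
```

```text
time_s: 10.4
ee_pos: [521.2, 109.7, 251.1]
eef_rot: [0.471, 0.527, -0.473, 0.526]
force: [-8.8, -2.9, 6.8]
gripper_width: 16.8
```

```bash
python3 -m pendant '{"claw":[0,0,0,0,0,0,0,0,0,0,0,0,0,0,0,0,0,0,0,0],"translation":[[0,0.9,0],[0.09,0.9,0],[0.18,0.88,0],[0.27,0.86,0],[0.35,0.83,0],[0.43,0.79,0],[0.51,0.74,0],[0.59,0.68,0],[0.64,0.63,0],[0.71,0.56,0],[0.38,0.24,0],[0,0,0],[0,0,0],[0,0,0],[0,0,0],[0,0,0],[0,0,0],[0,0,0],[0,0,0],[0,0,0]],"delta_rot":[[0,0,0],[0,0,0],[0,0,0],[0,0,0],[0,0,0],[0,0,0],[0,0,0],[0,0,0],[0,0,0],[0,0,0],[0,0,0],[0,0,0],[0,0,0],[0,0,0],[0,0,0],[0,0,0],[0,0,0],[0,0,0],[0,0,0],[0,0,0]]}'
python3 -m pendant '{"claw":[0,0,0,0,0,0,0,0,0,0,0,0],"translation":[[0,0,0],[0,0,0],[0,0,0],[0,0,0],[0,0,0],[0,0,0],[0,0,0],[0,0,0],[0,0,0],[0,0,0],[0,0,0],[0,0,0]],"delta_rot":[[0,0,0],[0,0,0],[0,0,0],[0,0,0],[0,0,0],[0,0,0],[0,0,0],[0,0,0],[0,0,0],[0,0,0],[0,0,0],[0,0,0]]}'
python3 - <<'E'
from plant import ctrl
import cv2,numpy as np
a=ctrl.get_image("scene")[140:290,220:390,::-1];b=ctrl.get_image("side")[150:270,270:420,::-1]
r=lambda i:cv2.resize(i,(int(i.shape[1]*400/i.shape[0]),400),interpolation=cv2.INTER_CUBIC)[:,:400]
cv2.imwrite("pics/c.png",np.hstack([r(a),r(b)]))
E
```

```text
time_s: 12.4
ee_pos: [602.8, 118.2, 207.9]
eef_rot: [0.472, 0.526, -0.473, 0.527]
force: [-1.6, -4.8, -2.5]
gripper_width: 16.5
time_s: 13.6
ee_pos: [602.8, 118.2, 207.9]
eef_rot: [0.472, 0.526, -0.473, 0.527]
force: [-0.6, -5.5, -1.0]
gripper_width: 17.0
```

View pics/c.png

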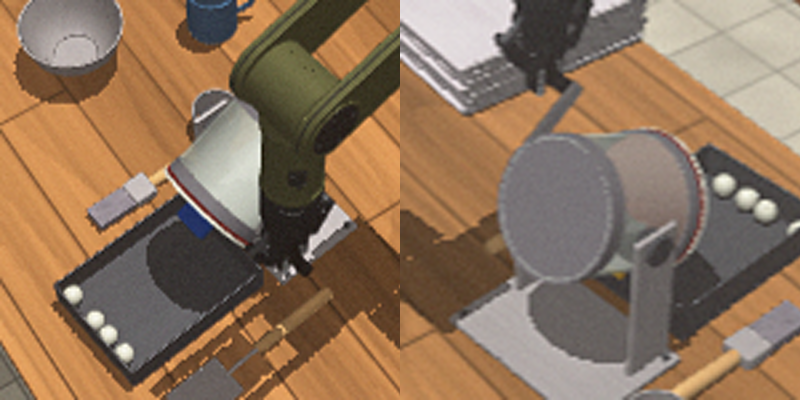

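All four balls lie in the tin, at the far end: left half, (73,295) to (124,352). I'll swing the drum back along the same arc.

```bash
python3 -m pendant '{"claw":[0,0,0,0,0,0,0,0,0,0,0],"translation":[[-0.38,-0.24,0],[-0.71,-0.56,0],[-0.64,-0.63,0],[-0.59,-0.68,0],[-0.51,-0.74,0],[-0.43,-0.79,0],[-0.35,-0.83,0],[-0.27,-0.86,0],[-0.18,-0.88,0],[-0.09,-0.9,0],[0,-0.9,0]],"delta_rot":[[0,0,0],[0,0,0],[0,0,0],[0,0,0],[0,0,0],[0,0,0],[0,0,0],[0,0,0],[0,0,0],[0,0,0],[0,0,0]]}'
python3 -m pendant '{"claw":[0,0,0,0,0,0,0,0,0,0,0,0,0,0],"translation":[[0.08,-0.89,0],[0.18,-0.89,0],[0.26,-0.86,0],[0.35,-0.83,0],[0.43,-0.79,0],[0.51,-0.74,0],[0.58,-0.69,0],[0.64,-0.63,0],[0.7,-0.56,0],[0.76,-0.49,0],[0.1,-0.05,0],[0,0,0],[0,0,0],[0,0,0]],"delta_rot":[[0,0,0],[0,0,0],[0,0,0],[0,0,0],[0,0,0],[0,0,0],[0,0,0],[0,0,0],[0,0,0],[0,0,0],[0,0,0],[0,0,0],[0,0,0],[0,0,0]]}'
```

```text
time_s: 14.8
ee_pos: [534.3, 111.3, 255.3]
eef_rot: [0.479, 0.52, -0.465, 0.533]
force: [13.5, -1.9, 12.0]
gripper_width: 16.7
time_s: 16.2
ee_pos: [453.4, 103.2, 206.7]
eef_rot: [0.475, 0.524, -0.469, 0.529]
force: [0.0, -2.8, 8.0]
gripper_width: 16.9
```

```bash
python3 -m pendant '{"claw":[0,0,0,0,0.7,0.7,0.7,0.7,0.7,0.7,0.7,0.7,0.7,0.7,0.7],"translation":[[0.2,-0.25,0],[0,0,0],[0,0,0],[0,0,0],[0,0,0],[0,0,0],[0,0,0],[0,0,0],[-2,0,0],[-4,0,0],[-4,0,0],[-4,0,0],[-4,0,0],[0,0,0],[0,0,0]],"delta_rot":[[0,0,0],[0,0,0],[0,0,0],[0,0,0],[0,0,0],[0,0,0],[0,0,0],[0,0,0],[0,0,0],[0,0,0],[0,0,0],[0,0,0],[0,0,0],[0,0,0],[0,0,0]]}'
python3 - <<'E'
from plant import ctrl
import cv2,numpy as np
a=ctrl.get_image("scene")[140:290,220:390,::-1];b=ctrl.get_image("side")[150:270,270:420,::-1]
r=lambda i:cv2.resize(i,(int(i.shape[1]*400/i.shape[0]),400),interpolation=cv2.INTER_CUBIC)[:,:400]
cv2.imwrite("pics/d.png",np.hstack([r(a),r(b)]))
E
```

```text
time_s: 17.7
ee_pos: [447.1, 102.3, 381.9]
eef_rot: [0.473, 0.526, -0.472, 0.527]
force: [-0.1, -0.4, -0.5]
gripper_width: 59.8
```

View pics/d.png

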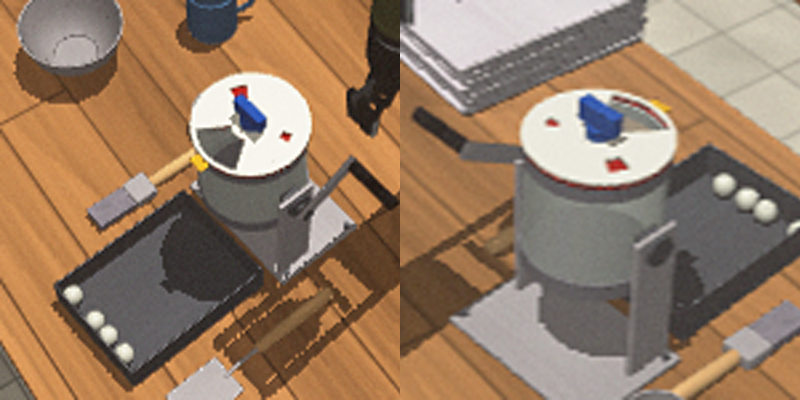

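The drum is upright: the cap edge and handle sit at the same pixels as at the start, to within 1 px. The gripper is clear, and the tin and bystanders are in place.

```bash
python3 -c "
from plant import ctrl
ctrl.close_job()"
```

```text
the job is handed in; nothing more can be done
```

The job is done and handed in at about 18 s of the 53 s allowed. The hand-in reports no verdict, so the results below come from my own images and force readings.

**What I did:** I turned the cap by +1.48 rad until its largest hole lay over the opening. I then gripped the side handle, swung the drum to about 2.05 rad and waited about 2 s. Finally I swung it back, let go and lifted clear.

**Last checks:**
- **Weights:** all four balls are in the tin, at its far end.
- **Drum:** the handle and cap edge are within 1 px of where they started, so it is upright.
- **Robot:** the gripper is open and about 150 mm above the handle, with near-zero force. The highest force I read was about 18 N.
- **Tin and bystanders:** those in the final crops look unmoved. The jar and the rolling pin were outside those crops, so I did not re-check them.

**Checks that disagreed:**
- The base plate sits about 38 mm towards the robot from the stand's given origin. I allowed for this in the fit.
- The return swing stopped about 3 mm short, so I pushed the handle that last bit before letting go.

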